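# Load the stamping guide in mirrored order

### The arm

A 6-joint arm with a two-finger parallel gripper is mounted at the origin on the work surface. World frame = base frame: x ahead of the robot, y to its left, z up, the work surface at z = 0. Lengths are in m, angles in rad, forces in N, time in s.
With the tool pointing down it reaches from about 0.3 to 0.875 m from the base axis. Payload 6.4 kg.
Tool frame: the origin (TCP) lies on the centre line of the jaws, within the pads' length; the fingertips stand 11 mm ahead of it and the grasp point (between the pads) lies 8 mm behind it; z points along the fingers, x is the direction in which the jaws open and shut, and the axes are right-handed (so a half turn about z gives the same grasp; the last joint's range is limited). The gripper opens to 85 mm and grips with 20 to 120 N. Pads are 22 mm wide; open, the fingers measure 114 mm over their backs; the gripper's body (76 mm by 85 mm) begins 54 mm behind the grasp point. The pads swing forward as they close: fully open they stand 13 mm farther back than shut.
Start: joints at [-1.407, 0.181, 1.607, -0, 1.354, -0.206], TCP at [0.208, -0.536, 0.242] pointing down, gripper open.
Joint ranges: [-2.99, 2.99], [-0.89, 2.07], [0.3, 2.58], [-1.14, 4.28], [0, 2.63], [-3.12, 3.12]. Speed limits (rad/s): [2.57, 2.57, 3.01, 3.14, 3.14, 3.14].

### API

Orientations are given as a rotation vector (axis times angle).
In Python, from bench import r gives the robot as it stands. The module is installed in compiled form; this text tells all that it offers.
- The arm moves only by the tool jog_arm, never from a script. Its argument "series" is one flat list of numbers, 7 for each row, row after row: the opening, from 0 (shut) to 1 (fully open), then the shift along the tool's x, y, z as a fraction of full scale, then the turn, a rotation vector about the tool's x, y, z as a fraction of full scale. In form: [gripper, x, y, z, ax, ay, az, gripper, x, y, z, ax, ay, az, ...]. A call has 1 to 5 rows; each row shifts and turns the commanded pose from where the row before left it, along the tool's axes as they then stand; what a row does not reach is not made up. Full scale, the value 1, is 0.025 m for a shift and 8 degrees for a turn. A row lasts 1/10 s, in which the tool goes at most 50 mm and 8.59 degrees, less where a joint would pass 70% of its speed; a pose out of reach is approached as far as the arm can. A call with a number of a shift or a turn outside -1 to 1 is refused whole. A call with a gripper value outside its range is refused whole. The fingers move at their own pace and stop on an object; the grip force is fixed at half the most. Time passes only in rows, so rows that do not move let the fingers close. It gives the time, the measured TCP pose, the force and the opening at its end, in the units of the state.
- r.get_state(): the state, without advancing time (a new reading comes with each control period).
- r.read_camera(name): name is "scene" or "top" or "wrist"; returns the picture (420x560x3 uint8, blue, green, red); there is no depth.
- r.calibration(name): a dict with "mtx" (3x3 intrinsics, pixels), "position" and "orientation" of the camera in the world. Camera axes: x right, y down, z forward; pixel columns grow to the right and rows downward; lengths in m; the calibration is good to about 2 mm. A picture is of the moment at which its call begins: read the wrist's pose just before it. calibration takes no time and is no camera call; for the wrist camera it gives the pose at the moment of the call.
- r.close_job(): hands the job in, once; it reports no verdict.
The state is a dict: "time": time; "joints": joint angles; "joint_vel": joint speeds; "joint_torque": joint torques, N m; "tcp_pos": TCP position; "tcp_rot": TCP orientation; "force": force on the tool from outside, world axes, zero at the start; "ft_torque": the same for the moment, N m; "finger_gap": finger opening in m.
Only numpy, scipy, OpenCV 4.12 (cv2) and the standard library are available. Lean on these libraries where they do the work, as an engineer would, in place of code of your own. Each camera call takes 0.05 s, during which the arm holds its last target. There are 200 camera calls.

### The job

The four brass leather stamps stand in the wooden rack in the order used for the left bag strap; the right strap is its mirror image. Move all four to the metal stamping guide in reverse order, as you see them from the robot: the stamp at the left end of the rack goes into the pocket at the right end of the guide, and so on, so that the one at the rack's right end comes to the left. Set each down gently, flat and upright in its own pocket (turned any way), without dropping one or tipping any over, and leave the glass jar where it is.

Things in the scene. Friction and masses are not known exactly. Their poses are not given: they have to be found in the camera images.
- stamp_disc: loose hand stamp: brass head 20 mm high, from above a round disc, 40 mm across; on its middle a round upright pale wood handle 18 mm in diameter (15 mm steel neck from 20 to 26 mm up), top 74 mm above the underside. About 0.24 kg. Origin: centre of the underside; z up. At the start it stands upright in the rest of its name, turned at random.
- stamp_square: loose hand stamp: brass head 20 mm high, from above a square, 34 x 34 mm; on its middle a round upright pale wood handle 18 mm in diameter (15 mm steel neck from 20 to 26 mm up), top 74 mm above the underside. About 0.24 kg. Origin: centre of the underside; z up. At the start it stands upright in the rest of its name, turned at random.
- stamp_cross: loose hand stamp: brass head 20 mm high, from above a plus-shaped cross, 46 mm from tip to tip, arms 15 mm wide; on its middle a round upright pale wood handle 18 mm in diameter (15 mm steel neck from 20 to 26 mm up), top 74 mm above the underside. About 0.24 kg. Origin: centre of the underside; z up. At the start it stands upright in the rest of its name, turned at random.
- stamp_bar: loose hand stamp: brass head 20 mm high, from above a rectangular bar, 20 mm along its own x and 46 mm along its own y; on its middle a round upright pale wood handle 18 mm in diameter (15 mm steel neck from 20 to 26 mm up), top 74 mm above the underside. About 0.24 kg. Origin: centre of the underside; z up. At the start it stands upright in the rest of its name, turned at random.
- rest_disc: fixed dark wooden rest, one of 4 in a row 66 mm apart on the pale rack, in any order; 84 (x) x 62 (y) x 14 mm, lip 4 mm high around a 54 mm square black seat; tan tag at its far (+x) end with a small dark disc outline. Origin: on its underside below the seat's middle; seat floor 14 mm above it. x away from the robot (within 10 deg), y left along the row, z up.
- rest_square: fixed dark wooden rest, one of 4 in a row 66 mm apart on the pale rack, in any order; 84 (x) x 62 (y) x 14 mm, lip 4 mm high around a 54 mm square black seat; tan tag at its far (+x) end with a small dark square outline. Origin: on its underside below the seat's middle; seat floor 14 mm above it. x away from the robot (within 10 deg), y left along the row, z up.
- rest_cross: fixed dark wooden rest, one of 4 in a row 66 mm apart on the pale rack, in any order; 84 (x) x 62 (y) x 14 mm, lip 4 mm high around a 54 mm square black seat; tan tag at its far (+x) end with a small dark cross outline. Origin: on its underside below the seat's middle; seat floor 14 mm above it. x away from the robot (within 10 deg), y left along the row, z up.
- rest_bar: fixed dark wooden rest, one of 4 in a row 66 mm apart on the pale rack, in any order; 84 (x) x 62 (y) x 14 mm, lip 4 mm high around a 54 mm square black seat; tan tag at its far (+x) end with a small dark bar outline. Origin: on its underside below the seat's middle; seat floor 14 mm above it. x away from the robot (within 10 deg), y left along the row, z up.
- guide: fixed aluminium guide with dark floor, 74 (x) x 272 (y) x 16 mm, nearer or farther than the rack. Origin: centre of underside. Four open pockets, centres at x = 0, y = +99, +33, -33, -99 mm (left to right from the robot), each 58 x 58 mm, floor 8 mm above the origin, walls 8 mm high and thick. x away from the robot (within 10 deg), y left, z up.
- dye_jar: small closed amber glass jar with black cap, 52 mm in diameter, 75 mm high, standing loose to the left or the right of the work; not to be disturbed. Origin: centre of its underside.
There are look-alikes about, which are no part of the job. What is shaped like the stamp_cross but purple is not meant.

How it is judged:
By the outcome, as a careful person would: the job done as asked, in the order asked, and still so for the second after the job is handed in, with the robot touching nothing.
It also fails if it takes over 99 s, if anything falls off the work surface, if the arm or the gripper's body presses on something with over 40 N, if the wrist force passes 120 N, or if a joint passes its speed limit or range.

## Working session

There is one attempt and no reset: what is moved stays moved. The work goes in short steps, Python scripts to look and compute and a tool call to move; the robot and the scene stay as the last step left them, time stands still between calls to the robot, and variables do not carry over. Pictures are saved under pics/ and viewed, about 12 in all and at most 16, crops included, and the job is handed in when it is done.

Besides the shell and the picture viewer there is one more tool, called after ">>>" by a JSON object that holds its "op" and its "data", one argument or row to a line. jog_arm: Moves the arm, as the interface text tells. Its arguments: {"type":"object","properties":{"series":{"type":"array"}},"required":["series"]}

```bash
mkdir -p pics; python3 - <<'E'
from bench import r
import cv2,numpy as np
for n in("top","scene"):
    cv2.imwrite(f"pics/{n}0.png",r.read_camera(n)); c=r.calibration(n); print(n,np.round(c["mtx"],1).tolist(),c["position"],c["orientation"])
s=r.get_state(); print(s)
E
```

```text
top [[410.5, 0.0, 279.7], [0.0, 410.5, 208.1], [0.0, 0.0, 1.0]] [ 0.51622857 -0.00294599  0.88496291] [-2.16006462  2.15075426 -0.14133991]
scene [[497.7, 0.0, 287.0], [0.0, 497.7, 209.9], [0.0, 0.0, 1.0]] [1.07574921 0.66054277 0.72345512] [-0.80859285 -2.51862469  1.16425609]
{'time': 0.1, 'joints': array([-1.40728677e+00,  1.81499246e-01,  1.60794247e+00,  1.15201181e-05,
        1.35375117e+00, -2.06313747e-01]), 'joint_vel': array([-8.80631161e-06, -1.99379000e-03, -1.80658413e-03, -7.45803073e-04,
        1.14586818e-03, -4.93375990e-04]), 'joint_torque': array([ 7.06129395e-04, -4.45874441e+01, -3.52239203e+01, -3.59929672e-04,
        4.09790329e-03, -7.27637001e-06]), 'tcp_pos': array([ 0.20776606, -0.53563327,  0.24143928]), 'tcp_rot': array([-2.59104262e+00,  1.77448355e+00,  1.72556632e-03]), 'force': array([-0.36977434,  0.02552925, -0.03638317]), 'ft_torque': array([ 0.04464531, -0.02690659,  0.02429836]), 'finger_gap': 0.08528492346838701}
```

View pics/top0.png

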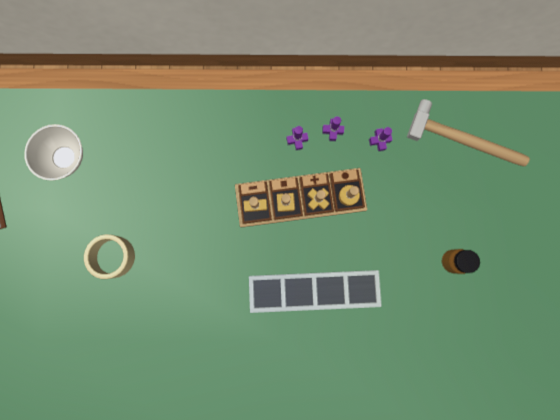

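View pics/scene0.png

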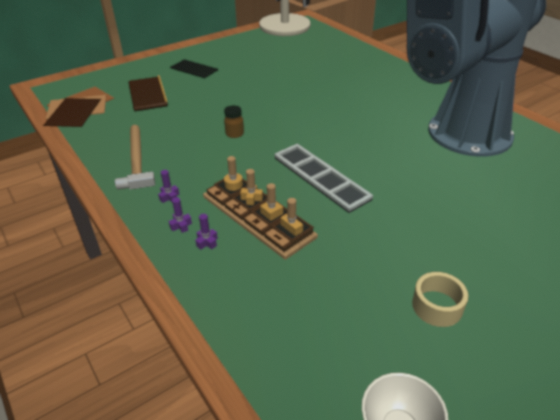

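The top view (image right = −y, down = −x) shows the rack from left to right as bar (254,205), square (286,201), cross (319,198), disc (350,194). The guide is near the robot at (315,291) and the jar at (462,262). There are three purple decoys at the top. The scene view agrees.

```bash
cat > h.py <<'E'
from bench import r
import cv2,numpy as np
from scipy.spatial.transform import Rotation as R
def ray(n,px,c=None):
    c=c or r.calibration(n); d=np.linalg.inv(c["mtx"])@np.array([px[0],px[1],1.]); return np.array(c["position"]),R.from_rotvec(c["orientation"]).apply(d)
def plane(n,px,z,c=None):
    p,d=ray(n,px,c); return p+d*(z-p[2])/d[2]
def two(a,b):
    (p,d),(q,e)=a,b; k=np.linalg.lstsq(np.c_[d,-e],q-p,rcond=None)[0]; A=p+k[0]*d;B=q+k[1]*e; return (A+B)/2,np.linalg.norm(A-B)
E
python3 - <<'E'
from h import *
t=cv2.imread("pics/top0.png"); s=cv2.imread("pics/scene0.png")
h=cv2.cvtColor(t,cv2.COLOR_BGR2HSV)
# guide outer
m=((h[...,1]<60)&(h[...,2]>110)).astype(np.uint8); m[:260]=0; m[325:]=0; m[:,:235]=0; m[:,395:]=0
c=max(cv2.findContours(m,0,2)[0],key=cv2.contourArea); q=cv2.boxPoints(cv2.minAreaRect(c)); print("guide px",q.round(1).tolist())
w=np.array([plane("top",p+[0.0,0],.016) for p in q]); print(w.round(4).tolist(),w.mean(0))
k=((h[...,0]>20)&(h[...,0]<32)&(h[...,1]>150)&(h[...,2]>140)).astype(np.uint8); k[:170]=0;k[225:]=0
for i in range(235,375,33): pass
n,l,st,ce=cv2.connectedComponentsWithStats(k)
for i in range(1,n):
    if st[i,4]>20: print("brass",st[i],ce[i])
a=cv2.resize(t[165:230,230:375],None,fx=5,fy=5,interpolation=2)
b=cv2.resize(s[145:260,195:325],None,fx=5,fy=5,interpolation=2)
cv2.imwrite("pics/ca.png",a);cv2.imwrite("pics/cb.png",b)
E
```

```text
guide px [[247.5, 275.1000061035156], [379.70001220703125, 269.1000061035156], [381.3999938964844, 306.8999938964844], [249.1999969482422, 312.8999938964844]]
[[0.4877, 0.0626, 0.016], [0.5013, -0.2143, 0.016], [0.4238, -0.2158, 0.016], [0.4105, 0.0579, 0.016]] [ 0.45579837 -0.07739737  0.016     ]
```

View pics/ca.png

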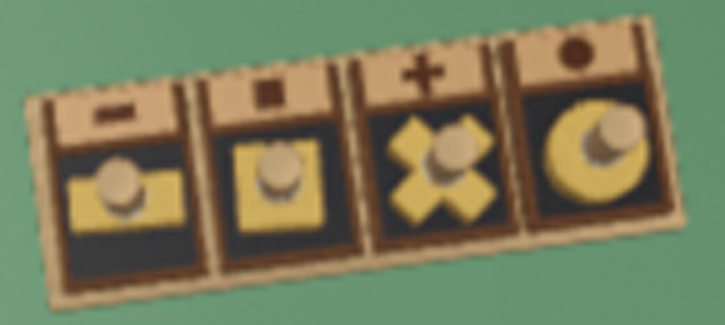

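View pics/cb.png

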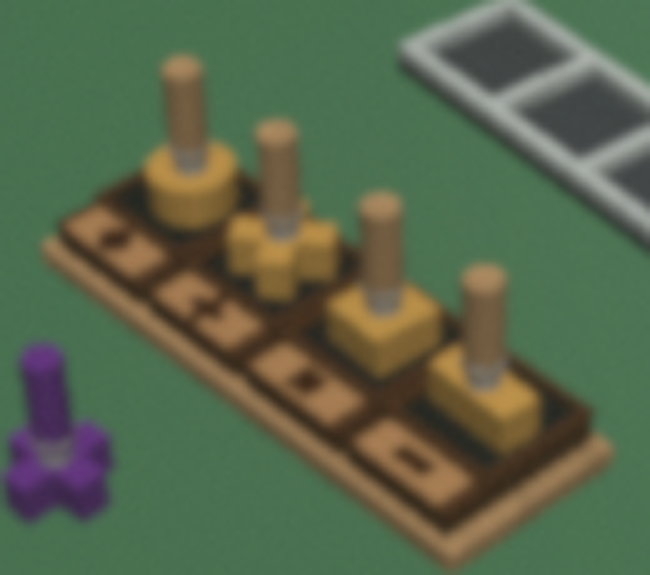

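The crops confirm the order bar, square, cross, disc. All four heads stand flat inside their seats, and each handle top is clear in both views.

```bash
python3 - <<'E'
from h import *
T=dict(bar=(121,180),square=(282,163),cross=(459,145),disc=(623,128)); S=dict(disc=(183,65),cross=(277,130),square=(381,203),bar=(485,275))
f=lambda p,o:(np.array(p)+.5)/5-.5+o
for k in T:
    a=f(T[k],(230,165)); b=f(S[k],(195,145)); P,g=two(ray("top",a),ray("scene",b)); print(k,P.round(4),round(g,4))
t=cv2.imread("pics/top0.png"); h=cv2.cvtColor(t,cv2.COLOR_BGR2HSV)
m=((h[...,2]<90)&(h[...,1]<110)).astype(np.uint8); m[:265]=0;m[320:]=0;m[:,:240]=0;m[:,390:]=0
n,l,st,ce=cv2.connectedComponentsWithStats(m)
for i in range(1,n):
    if st[i,4]>100: print(st[i],plane("top",ce[i],.010).round(4))
c=r.calibration("wrist"); s=r.get_state(); A=R.from_rotvec(s["tcp_rot"])
print("cam in tool",A.inv().apply(c["position"]-s["tcp_pos"]).round(4)); print((A.inv()*R.from_rotvec(c["orientation"])).as_matrix().round(3)); print(A.as_matrix().round(3)); print(c["mtx"])
E
```

```text
bar [0.6316 0.0462 0.1034] 0.0012
square [ 0.6387 -0.0159  0.1034] 0.0007
cross [ 0.646  -0.0841  0.1031] 0.001
disc [ 0.6534 -0.1479  0.1037] 0.0005
cam in tool [-0.     -0.0683 -0.1318]
[[ 1.    -0.002 -0.001]
 [ 0.002  0.963  0.27 ]
 [ 0.001 -0.27   0.963]]
[[ 0.361 -0.932 -0.   ]
 [-0.932 -0.361  0.002]
 [-0.002 -0.    -1.   ]]
[[315.66192388   0.         274.89326824]
 [  0.         315.66192388 206.86449007]
 [  0.           0.           1.        ]]
```

>>> {"op": "jog_arm", "data": {
  "series": [1,0,0,0,0,0,-0.92,1,0,0,0,0,0,-0.92,1,0,0,0,0,0,-0.92,1,0,0,0,0,0,-0.92,1,0,0,0,0,0,-0.92]
}}

```text
time: 0.6
tcp_pos: [0.2078, -0.5358, 0.2417]
tcp_rot: [-3.021, 0.858, 0.001]
force: [0.1, 0.3, -0.3]
finger_gap: 0.0855
```

>>> {"op": "jog_arm", "data": {
  "series": [1,0,0,0,0,0,-0.92,1,0,0,0,0,0,-0.92,1,0,0,0,0,0,-0.92,1,0,0,0,0,0,-0.92,1,0,0,0,0,0,-0.92]
}}

```text
time: 1.1
tcp_pos: [0.2077, -0.5358, 0.2417]
tcp_rot: [-3.137, -0.139, 0.0]
force: [0.1, -0.2, 0.0]
finger_gap: 0.0857
```

```bash
cat >> h.py <<'E'
def need(x,y,z,a=5):
    s=r.get_state(); A=R.from_rotvec(s["tcp_rot"]); Rt=R.from_matrix(np.array([[np.cos(np.radians(a)),np.sin(np.radians(a)),0],[np.sin(np.radians(a)),-np.cos(np.radians(a)),0],[0,0,-1]]).T.copy())
    d=A.inv().apply(np.array([x,y,z])-s["tcp_pos"])/.025; w=(A.inv()*Rt).as_rotvec()/np.radians(8)
    print("t",round(s["time"],2),"pos",s["tcp_pos"].round(4),"need sh",d.round(2),"turn",w.round(2),"F",s["force"].round(1),"gap",round(s["finger_gap"],4))
E
python3 -c "
from h import *
need(.60,-.05,.26)"
```

```text
t 1.1 pos [ 0.2077 -0.5358  0.2417] need sh [ 17.35 -17.96  -0.71] turn [-0.01  0.    0.01] F [ 0.1 -0.2  0. ] gap 0.0857
```

>>> {"op": "jog_arm", "data": {
  "series": [1,0.77,-0.9,0,0,0,0,1,0.77,-0.9,0,0,0,0,1,0.77,-0.9,0,0,0,0,1,0.77,-0.9,0,0,0,0,1,0.77,-0.9,0,0,0,0]
}}

```text
time: 1.6
tcp_pos: [0.2948, -0.4147, 0.2418]
tcp_rot: [-3.138, -0.131, 0.0]
force: [0.1, -0.3, 0.2]
finger_gap: 0.0857
```

>>> {"op": "jog_arm", "data": {
  "series": [1,0.77,-0.9,0,0,0,0,1,0.77,-0.9,0,0,0,0,1,0.77,-0.9,0,0,0,0,1,0.77,-0.9,0,0,0,0,1,0.77,-0.9,0,0,0,0]
}}

```text
time: 2.1
tcp_pos: [0.3813, -0.2946, 0.242]
tcp_rot: [-3.138, -0.131, 0.001]
force: [-0.0, -0.1, -0.3]
finger_gap: 0.0855
```

>>> {"op": "jog_arm", "data": {
  "series": [1,0.77,-0.9,0,0,0,0,1,0.77,-0.9,0,0,0,0,1,0.77,-0.9,0,0,0,0,1,0.77,-0.9,0,0,0,0,1,0.77,-0.9,0,0,0,0]
}}

```text
time: 2.6
tcp_pos: [0.4678, -0.1745, 0.242]
tcp_rot: [-3.138, -0.131, 0.001]
force: [0.8, -0.7, -1.3]
finger_gap: 0.0857
```

>>> {"op": "jog_arm", "data": {
  "series": [1,0.77,-0.9,0,0,0,0,1,0.77,-0.9,0,0,0,0,1,0.77,-0.9,0,0,0,0,1,0.77,-0.9,0,0,0,0,1,0,0,0,0,0,0]
}}

```text
time: 3.1
tcp_pos: [0.5377, -0.0769, 0.2418]
tcp_rot: [-3.137, -0.136, 0.0]
force: [-0.6, 0.9, -0.4]
finger_gap: 0.0854
```

```bash
python3 - <<'E'
from h import *
import pickle
s=r.get_state(); c=r.calibration("wrist"); w=r.read_camera("wrist"); pickle.dump(c,open("w1.pkl","wb")); cv2.imwrite("pics/w1.png",w); need(.632,.046,.26)
E
```

```text
t 3.15 pos [ 0.5368 -0.0783  0.2417] need sh [ 4.22 -4.62 -0.73] turn [-0.    0.01 -0.01] F [-0.1 -0.8 -0.9] gap 0.0852
```

View pics/w1.png

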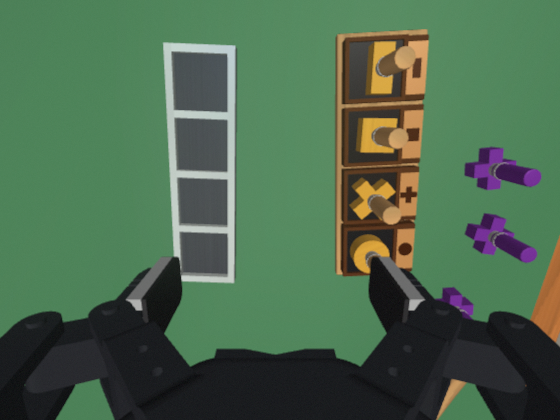

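The wrist view shows the guide on the left with corners (164,43), (236,45), (234,283) and (180,282). The rack is on the right, with handle tops at about (404,57), (398,138) and (391,213). A finger hides the disc's top.

```bash
python3 - <<'E'
from h import *
import pickle
c=pickle.load(open("w1.pkl","rb")); w=cv2.imread("pics/w1.png")
for k,p in dict(bar=(404,57),square=(398,138),cross=(391,213)).items(): print(k,plane(None,p,.1033,c).round(4))
h=cv2.cvtColor(w,cv2.COLOR_BGR2HSV)
m=((h[...,1]<60)&(h[...,2]>140)).astype(np.uint8); m[:30]=0;m[290:]=0;m[:,:150]=0;m[:,245:]=0
m[250:,:185]=0
q=max(cv2.findContours(m,0,2)[0],key=cv2.contourArea).reshape(-1,2)
W=np.array([plane(None,p,.016,c)[:2] for p in q]).astype(np.float32)
b=cv2.minAreaRect(W); print("wrist guide",b,cv2.boxPoints(b).round(4).tolist())
t=cv2.imread("pics/top0.png"); h=cv2.cvtColor(t,cv2.COLOR_BGR2HSV)
print(h[291,267],h[291,299],h[280,251])
m=((h[...,2]<95)&(h[...,0]>90)).astype(np.uint8); m[:265]=0;m[320:]=0;m[:,:240]=0;m[:,390:]=0
n,l,st,ce=cv2.connectedComponentsWithStats(m)
for i in range(1,n):
    if st[i,4]>100: print(st[i],plane("top",ce[i],.008).round(4))
E
```

```text
bar [0.6285 0.0463 0.1033]
square [ 0.6356 -0.0155  0.1033]
cross [ 0.6417 -0.0808  0.1033]
wrist guide ((0.45313695073127747, -0.07720126211643219), (0.074994757771492, 0.27321556210517883), 2.6491706371307373) [[0.40939998626708984, 0.057500001043081284], [0.421999990940094, -0.21539999544620514], [0.4968999922275543, -0.211899995803833], [0.48429998755455017, 0.061000000685453415]]
[109  30  94] [111  28  92] [ 96  13 202]
[317 277  27  27 644] [ 0.4564 -0.1108  0.008 ]
[349 276  27  27 642] [ 0.4598 -0.1772  0.008 ]
[286 279  26  26 603] [ 0.4522 -0.0455  0.008 ]
[255 281  25  26 470] [0.444  0.0199 0.008 ]
```

>>> {"op": "jog_arm", "data": {
  "series": [0.5,0.83,-0.93,0.73,0,0,0,0.5,0.83,-0.93,0.73,0,0,0,0.5,0.83,-0.93,0.73,0,0,0,0.5,0.83,-0.93,0.73,0,0,0,0.5,0.83,-0.93,0.73,0,0,0]
}}

```text
time: 3.65
tcp_pos: [0.6304, 0.0446, 0.15]
tcp_rot: [3.139, 0.129, -0.001]
force: [0.7, -1.0, 0.2]
finger_gap: 0.0427
```

>>> {"op": "jog_arm", "data": {
  "series": [0.5,0,0,0,0,0,0]
}}

```text
time: 3.75
tcp_pos: [0.6293, 0.0467, 0.1472]
tcp_rot: [-3.137, -0.134, 0.008]
force: [0.1, -1.3, -0.2]
finger_gap: 0.0425
```

```bash
python3 - <<'E'
from h import *
need(.630,.0462,.076); cv2.imwrite("pics/w2.png",r.read_camera("wrist"))
E
```

```text
t 3.75 pos [0.6293 0.0467 0.1472] need sh [0.04 0.03 2.85] turn [-0.01  0.04 -0.01] F [ 0.1 -1.3 -0.2] gap 0.0425
```

View pics/w2.png

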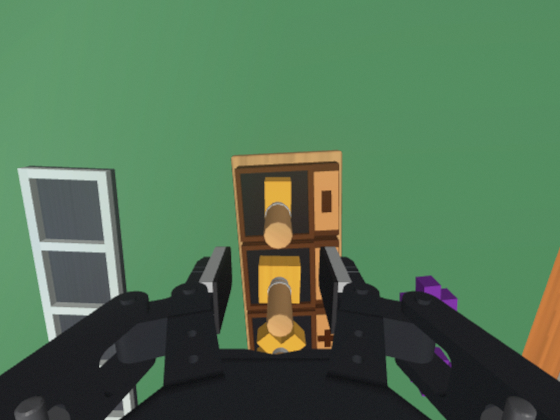

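The bar's handle top is at (278,228), midway between the jaws (centre about x=279). I'll descend and grip.

>>> {"op": "jog_arm", "data": {
  "series": [0.5,0.04,0.03,0.8,0,0,0,0.5,0,0,0.8,0,0,0,0.5,0,0,0.7,0,0,0,0.5,0,0,0.4,0,0,0,0.5,0,0,0.15,0,0,0]
}}

```text
time: 4.3
tcp_pos: [0.6307, 0.043, 0.0793]
tcp_rot: [3.139, 0.129, -0.002]
force: [-0.5, -0.1, 0.1]
finger_gap: 0.0426
```

>>> {"op": "jog_arm", "data": {
  "series": [0,0,0,0,0,0,0,0,0,0,0,0,0,0,0,0,0,0,0,0,0,0,0,0,0,0,0,0,0,0,0,0,0,0,0]
}}

```text
time: 4.8
tcp_pos: [0.6321, 0.044, 0.0809]
tcp_rot: [3.138, 0.131, 0.003]
force: [-1.7, -1.0, 4.8]
finger_gap: 0.0167
```

```bash
python3 - <<'E'
from h import *
need(.630,.0462,.176); cv2.imwrite("pics/w3.png",r.read_camera("wrist"))
E
```

```text
t 4.8 pos [0.6321 0.044  0.0809] need sh [-0.07 -0.09 -3.8 ] turn [ 0.   -0.01 -0.03] F [-1.7 -1.   4.8] gap 0.0167
```

View pics/w3.png

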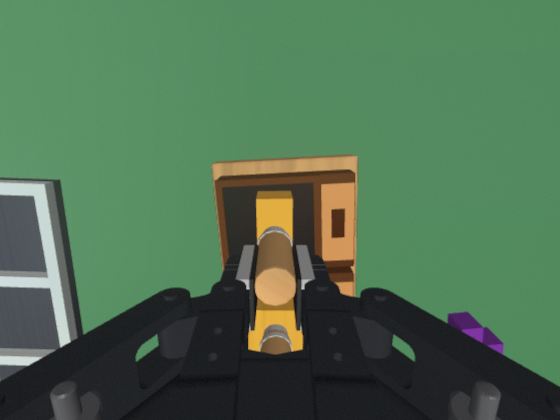

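The pads hold the handle at (275,270) and the gap is 16.7 mm. I'll lift it.

>>> {"op": "jog_arm", "data": {
  "series": [0,0,0,-0.3,0,0,0,0,0,0,-0.7,0,0,0,0,0,0,-0.9,0,0,0,0,0,0,-1,0,0,0,0,0,0,-1,0,0,0]
}}

```text
time: 5.35
tcp_pos: [0.6307, 0.0446, 0.1776]
tcp_rot: [-3.138, -0.131, 0.003]
force: [1.2, 0.2, -1.9]
finger_gap: 0.016
```

>>> {"op": "jog_arm", "data": {
  "series": [0,0,0,-0.3,0,0,0,0,0,0,0,0,0,0,0,0,0,0,0,0,0]
}}

```text
time: 5.65
tcp_pos: [0.6305, 0.0445, 0.1833]
tcp_rot: [-3.138, -0.131, 0.003]
force: [-0.6, -0.0, -2.6]
finger_gap: 0.0165
```

```bash
python3 - <<'E'
from h import *
need(.4592,-.1762,.12); cv2.imwrite("pics/t1.png",r.read_camera("top")); cv2.imwrite("pics/s1.png",r.read_camera("scene"))
w=r.read_camera("wrist"); cv2.imwrite("pics/w4.png",w[150:,130:430])
a=cv2.resize(cv2.imread("pics/s1.png")[100:300,180:400],None,fx=2.5,fy=2.5); b=np.zeros((500,248,3),np.uint8); v=cv2.resize(w[150:,170:390],(248,304)); b[:304]=v
cv2.imwrite("pics/m1.png",np.hstack([a,b]))
E
```

```text
t 5.65 pos [0.6305 0.0445 0.1833] need sh [-7.56  8.22  2.54] turn [-0.    0.02 -0.03] F [-0.6 -0.  -2.6] gap 0.0165
```

View pics/m1.png

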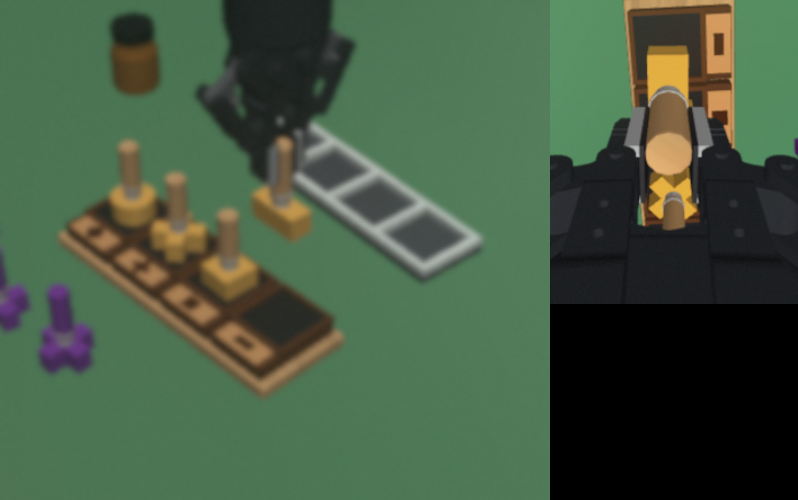

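The bar is lifted and upright; the force of −2.6 N matches its weight. Next I'll carry it to the right-hand pocket.

>>> {"op": "jog_arm", "data": {
  "series": [0,-0.5,0.55,0,0,0,0,0,-0.85,0.93,0,0,0,0,0,-0.9,0.98,0,0,0,0,0,-0.9,0.98,0,0,0,0,0,-0.9,0.98,0.2,0,0,0]
}}

```text
time: 6.3
tcp_pos: [0.5388, -0.0751, 0.1793]
tcp_rot: [-3.139, -0.132, 0.0]
force: [0.2, -0.5, -2.7]
finger_gap: 0.016
```

>>> {"op": "jog_arm", "data": {
  "series": [0,-0.9,0.98,0.4,0,0,0,0,-0.9,0.98,0.6,0,0,0,0,-0.9,0.98,0.6,0,0,0,0,-0.7,0.8,0.6,0,0,0,0,-0.12,0.13,0.5,0,0,0]
}}

```text
time: 6.8
tcp_pos: [0.4581, -0.1796, 0.1108]
tcp_rot: [-3.138, -0.127, 0.003]
force: [-0.9, -0.1, -3.1]
finger_gap: 0.0161
```

>>> {"op": "jog_arm", "data": {
  "series": [0,0,0,0,0,0,0,0,0,0,0,0,0,0]
}}

```text
time: 7.0
tcp_pos: [0.4603, -0.1775, 0.112]
tcp_rot: [-3.138, -0.131, 0.001]
force: [-0.3, -0.1, -1.4]
finger_gap: 0.0162
```

```bash
python3 - <<'E'
from h import *
need(.4592,-.178,.060);c=r.calibration("wrist"); w=r.read_camera("wrist"); cv2.imwrite("pics/w5.png",w)
E
```

```text
t 7.0 pos [ 0.4603 -0.1775  0.112 ] need sh [-0.04  0.02  2.08] turn [-0.01  0.   -0.03] F [-0.3 -0.1 -1.4] gap 0.0162
```

View pics/w5.png

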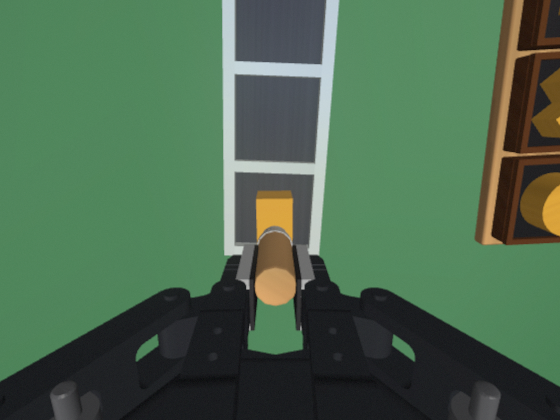

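The bar head (275,212) is centred across the last pocket (237–315). I'll lower it.

>>> {"op": "jog_arm", "data": {
  "series": [0,-0.04,0.02,0.6,0,0,0,0,0,0,0.6,0,0,0,0,0,0,0.4,0,0,0,0,0,0,0.2,0,0,0,0,0,0,0,0,0,0]
}}

```text
time: 7.55
tcp_pos: [0.4592, -0.1781, 0.067]
tcp_rot: [-3.138, -0.132, 0.001]
force: [0.9, -0.2, -1.3]
finger_gap: 0.0166
```

>>> {"op": "jog_arm", "data": {
  "series": [0,0,0,0.07,0,0,0,0,0,0,0.07,0,0,0]
}}

```text
time: 7.75
tcp_pos: [0.4597, -0.1789, 0.0644]
tcp_rot: [3.138, 0.131, 0.002]
force: [0.7, 0.3, -1.9]
finger_gap: 0.0162
```

>>> {"op": "jog_arm", "data": {
  "series": [0,0,0,0.06,0,0,0,0,0,0,0,0,0,0]
}}

```text
time: 7.95
tcp_pos: [0.4595, -0.179, 0.0629]
tcp_rot: [3.138, 0.131, 0.001]
force: [-0.7, -0.0, 2.6]
finger_gap: 0.0166
```

Contact at z=0.063, with the force going from −2 to +2.6 N. I'll release and lift clear.

>>> {"op": "jog_arm", "data": {
  "series": [0.35,0,0,0,0,0,0,0.5,0,0,0,0,0,0,0.5,0,0,0,0,0,0,0.5,0,0,-0.3,0,0,0,0.5,0,0,-0.8,0,0,0]
}}

```text
time: 8.45
tcp_pos: [0.4579, -0.1778, 0.0889]
tcp_rot: [-3.137, -0.131, 0.005]
force: [-0.8, -0.5, 0.5]
finger_gap: 0.0426
```

>>> {"op": "jog_arm", "data": {
  "series": [0.5,0,0,-1,0,0,0,0.5,0,0,-1,0,0,0,0.5,0,0,-0.8,0,0,0,0.5,0,0,0,0,0,0]
}}

```text
time: 8.85
tcp_pos: [0.461, -0.1799, 0.1634]
tcp_rot: [3.135, 0.131, 0.008]
force: [0.6, -0.3, -0.3]
finger_gap: 0.0429
```

```bash
python3 - <<'E'
from h import *
need(.637,-.0157,.150); 
E
```

```text
t 8.85 pos [ 0.461  -0.1799  0.1634] need sh [ 7.56 -5.96  0.55] turn [ 0.03 -0.04 -0.03] F [ 0.6 -0.3 -0.3] gap 0.0429
```

>>> {"op": "jog_arm", "data": {
  "series": [0.5,0.95,-0.75,0,0,0,0,0.5,0.95,-0.75,0,0,0,0,0.5,0.95,-0.75,0,0,0,0,0.5,0.95,-0.75,0,0,0,0,0.5,0.95,-0.75,0,0,0,0]
}}

```text
time: 9.35
tcp_pos: [0.5699, -0.0743, 0.1588]
tcp_rot: [-3.138, -0.131, 0.002]
force: [-0.6, -0.2, -0.9]
finger_gap: 0.0428
```

>>> {"op": "jog_arm", "data": {
  "series": [0.5,0.95,-0.75,0.1,0,0,0,0.5,0.95,-0.75,0.2,0,0,0,0.5,0.9,-0.7,0.2,0,0,0,0.5,0,0,0,0,0,0,0.5,0,0,0,0,0,0]
}}

```text
time: 9.85
tcp_pos: [0.6341, -0.0142, 0.1459]
tcp_rot: [-3.138, -0.133, 0.004]
force: [0.1, 0.5, 0.6]
finger_gap: 0.0427
```

```bash
python3 - <<'E'
from h import *
need(.637,-.0157,.079); a=r.read_camera("wrist"); b=r.read_camera("scene")
b=cv2.resize(b[100:300,150:400],None,fx=1.6,fy=1.6); a=cv2.resize(a,(400,300)); cv2.imwrite("pics/m2.png",np.hstack([a,cv2.resize(b,(400,300))]))
E
```

```text
t 9.85 pos [ 0.6341 -0.0142  0.1459] need sh [0.12 0.07 2.68] turn [-0.    0.02 -0.02] F [0.1 0.5 0.6] gap 0.0427
```

View pics/m2.png

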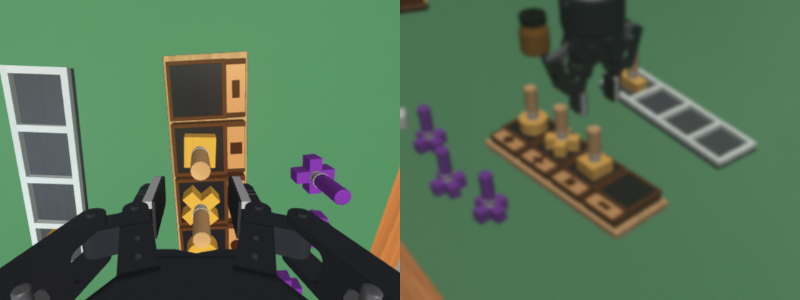

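The bar stands in the right-hand pocket, and the square's handle (201,170 in the left half) sits between the jaws. I'll descend and grip.

>>> {"op": "jog_arm", "data": {
  "series": [0.5,0.12,0.07,0.8,0,0,0,0.5,0,0,0.8,0,0,0,0.5,0,0,0.7,0,0,0,0.5,0,0,0.35,0,0,0,0.5,0,0,0,0,0,0]
}}

```text
time: 10.45
tcp_pos: [0.6366, -0.0167, 0.0798]
tcp_rot: [-3.138, -0.13, 0.004]
force: [-0.2, -0.3, 0.3]
finger_gap: 0.0428
```

>>> {"op": "jog_arm", "data": {
  "series": [0,0,0,0,0,0,0,0,0,0,0,0,0,0,0,0,0,0,0,0,0,0,0,0,0,0,0,0,0,0,0,0,0,0,0]
}}

```text
time: 10.95
tcp_pos: [0.6388, -0.0165, 0.0824]
tcp_rot: [3.138, 0.131, 0.003]
force: [-1.8, -1.5, 5.7]
finger_gap: 0.0163
```

>>> {"op": "jog_arm", "data": {
  "series": [0,0,0,-0.3,0,0,0,0,0,0,-0.7,0,0,0,0,0,0,-0.9,0,0,0,0,0,0,-1,0,0,0,0,0,0,-1,0,0,0]
}}

```text
time: 11.45
tcp_pos: [0.6372, -0.0157, 0.1788]
tcp_rot: [-3.138, -0.132, 0.003]
force: [0.3, 0.1, -2.2]
finger_gap: 0.0164
```

>>> {"op": "jog_arm", "data": {
  "series": [0,0,0,-0.3,0,0,0,0,0,0,0,0,0,0]
}}

```text
time: 11.65
tcp_pos: [0.6385, -0.0162, 0.1871]
tcp_rot: [3.138, 0.131, 0.003]
force: [0.1, 0.2, -2.4]
finger_gap: 0.0166
```

```bash
python3 - <<'E'
from h import *
need(.4561,-.1103,.112)
E
```

```text
t 11.65 pos [ 0.6385 -0.0162  0.1871] need sh [-7.59  3.14  2.99] turn [ 0.   -0.02 -0.03] F [ 0.1  0.2 -2.4] gap 0.0166
```

>>> {"op": "jog_arm", "data": {
  "series": [0,-0.6,0.25,0,0,0,0,0,-0.9,0.37,0,0,0,0,0,-1,0.41,0,0,0,0,0,-1,0.41,0,0,0,0,0,-1,0.41,0.3,0,0,0]
}}

```text
time: 12.15
tcp_pos: [0.5282, -0.0718, 0.1772]
tcp_rot: [-3.138, -0.132, 0.002]
force: [0.6, -0.6, -1.7]
finger_gap: 0.0162
```

>>> {"op": "jog_arm", "data": {
  "series": [0,-1,0.41,0.5,0,0,0,0,-1,0.41,0.7,0,0,0,0,-0.8,0.33,0.7,0,0,0,0,-0.29,0.14,0.7,0,0,0,0,0,0,0,0,0,0]
}}

```text
time: 12.65
tcp_pos: [0.4516, -0.109, 0.1098]
tcp_rot: [-3.135, -0.129, 0.011]
force: [-0.3, -0.1, -2.9]
finger_gap: 0.0163
```

>>> {"op": "jog_arm", "data": {
  "series": [0,0,0,0,0,0,0]
}}

```text
time: 12.75
tcp_pos: [0.4549, -0.1098, 0.1128]
tcp_rot: [-3.138, -0.13, 0.003]
force: [0.2, -0.2, -2.7]
finger_gap: 0.0156
```

```bash
python3 - <<'E'
from h import *
need(.4561,-.1108,.062); cv2.imwrite("pics/w6.png",r.read_camera("wrist"))
E
```

```text
t 12.75 pos [ 0.4549 -0.1098  0.1128] need sh [0.05 0.05 2.03] turn [-0.01  0.01 -0.03] F [ 0.2 -0.2 -2.7] gap 0.0156
```

View pics/w6.png

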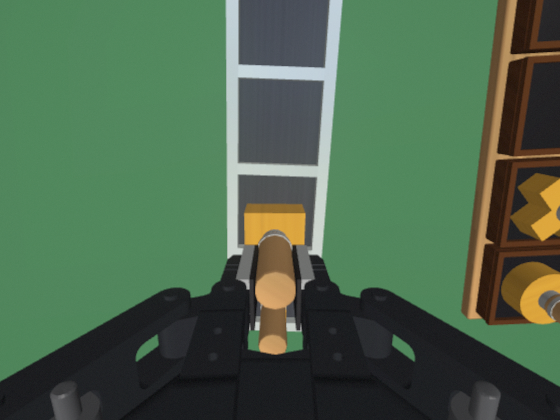

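The square head (275,225) is centred over the third pocket. I'll lower it.

>>> {"op": "jog_arm", "data": {
  "series": [0,0.05,0.05,0.6,0,0,0,0,0,0,0.6,0,0,0,0,0,0,0.4,0,0,0,0,0,0,0.2,0,0,0,0,0,0,0,0,0,0]
}}

```text
time: 13.3
tcp_pos: [0.4568, -0.1111, 0.0683]
tcp_rot: [-3.138, -0.132, 0.001]
force: [-0.1, 0.2, -2.9]
finger_gap: 0.0165
```

>>> {"op": "jog_arm", "data": {
  "series": [0,0,0,0.07,0,0,0,0,0,0,0.06,0,0,0]
}}

```text
time: 13.5
tcp_pos: [0.4573, -0.1116, 0.0658]
tcp_rot: [3.138, 0.131, 0.002]
force: [-0.5, -0.4, -1.9]
finger_gap: 0.016
```

>>> {"op": "jog_arm", "data": {
  "series": [0,0,0,0.05,0,0,0,0,0,0,0,0,0,0]
}}

```text
time: 13.7
tcp_pos: [0.4571, -0.1116, 0.0644]
tcp_rot: [3.138, 0.131, 0.001]
force: [0.7, 0.1, -0.2]
finger_gap: 0.0163
```

>>> {"op": "jog_arm", "data": {
  "series": [0,0,0,0.05,0,0,0,0,0,0,0,0,0,0]
}}

```text
time: 13.9
tcp_pos: [0.4572, -0.1117, 0.0643]
tcp_rot: [3.138, 0.132, 0.001]
force: [-5.6, 2.7, 13.4]
finger_gap: 0.0156
```

>>> {"op": "jog_arm", "data": {
  "series": [0,0,0,-0.04,0,0,0,0.35,0,0,0,0,0,0,0.5,0,0,0,0,0,0,0.5,0,0,0,0,0,0,0.5,0,0,-0.4,0,0,0]
}}

```text
time: 14.4
tcp_pos: [0.4557, -0.1109, 0.0729]
tcp_rot: [-3.137, -0.131, 0.004]
force: [0.8, 0.5, -0.1]
finger_gap: 0.0425
```

>>> {"op": "jog_arm", "data": {
  "series": [0.5,0,0,-0.9,0,0,0,0.5,0,0,-1,0,0,0,0.5,0,0,-1,0,0,0,0.5,0,0,-0.5,0,0,0,0.5,0,0,0,0,0,0]
}}

```text
time: 14.9
tcp_pos: [0.4581, -0.1121, 0.161]
tcp_rot: [3.137, 0.131, 0.006]
force: [-0.3, -0.1, -0.5]
finger_gap: 0.043
```

```bash
python3 - <<'E'
from h import *
need(.6437,-.0825,.150)
E
```

```text
t 14.9 pos [ 0.4581 -0.1121  0.161 ] need sh [ 7.5  -0.56  0.47] turn [ 0.02 -0.03 -0.03] F [-0.3 -0.1 -0.5] gap 0.043
```

>>> {"op": "jog_arm", "data": {
  "series": [0.5,0.94,-0.07,0,0,0,0,0.5,0.94,-0.07,0,0,0,0,0.5,0.94,-0.07,0,0,0,0,0.5,0.94,-0.07,0,0,0,0,0.5,0.94,-0.07,0,0,0,0]
}}

```text
time: 15.4
tcp_pos: [0.5731, -0.0924, 0.1569]
tcp_rot: [-3.138, -0.131, 0.004]
force: [-1.1, -0.3, 0.4]
finger_gap: 0.0427
```

>>> {"op": "jog_arm", "data": {
  "series": [0.5,0.94,-0.07,0.1,0,0,0,0.5,0.94,-0.07,0.2,0,0,0,0.5,0.92,-0.07,0.15,0,0,0,0.5,0,0,0,0,0,0,0.5,0,0,0,0,0,0]
}}

```text
time: 15.9
tcp_pos: [0.6414, -0.0814, 0.1455]
tcp_rot: [-3.138, -0.132, 0.005]
force: [-0.1, -0.0, -0.1]
finger_gap: 0.0428
```

```bash
python3 - <<'E'
from h import *
need(.6437,-.0825,.079); c=r.calibration("wrist"); a=r.read_camera("wrist"); b=r.read_camera("scene")
cv2.imwrite("pics/w7.png",a); print(plane(None,(0,0),.1033,c),plane(None,(560,420),.1033,c)); import pickle; pickle.dump(c,open("w7.pkl","wb"))
b=cv2.resize(b[100:287,150:400],(400,300)); a=cv2.resize(a,(400,300)); cv2.imwrite("pics/m3.png",np.hstack([a,b]))
E
```

```text
t 15.9 pos [ 0.6414 -0.0814  0.1455] need sh [0.1  0.05 2.66] turn [-0.01  0.02 -0.02] F [-0.1 -0.  -0.1] gap 0.0428
[0.4978511  0.03110271 0.1033    ] [ 0.85126564 -0.1997444   0.1033    ]
```

View pics/m3.png

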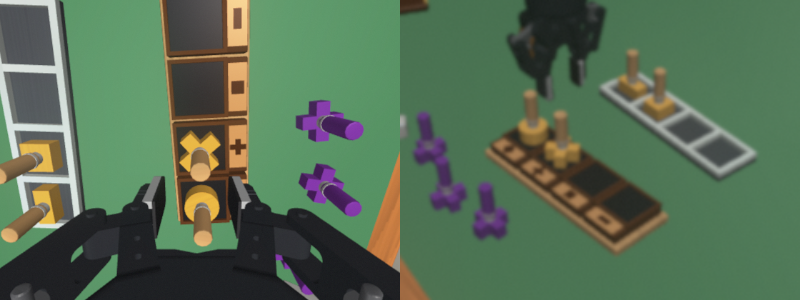

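The bar and square stand properly in their pockets, and the cross's handle top at (201,171), about (281,239) at full size, is between the jaws. The cross has the tightest fit, so I'll check its y.

```bash
python3 - <<'E'
from h import *
import pickle
c=pickle.load(open("w7.pkl","rb")); print(plane(None,(281,239),.1033,c), plane(None,(283,332),.1033,c))
E
```

```text
[ 0.6445388  -0.08098571  0.1033    ] [ 0.6513736  -0.14450799  0.1033    ]
```

>>> {"op": "jog_arm", "data": {
  "series": [0.5,0.1,0.05,0.8,0,0,0,0.5,0,0,0.8,0,0,0,0.5,0,0,0.7,0,0,0,0.5,0,0,0.35,0,0,0,0.5,0,0,0,0,0,0]
}}

```text
time: 16.5
tcp_pos: [0.6436, -0.0826, 0.0796]
tcp_rot: [-3.138, -0.131, 0.005]
force: [0.2, -0.3, -0.9]
finger_gap: 0.0429
```

>>> {"op": "jog_arm", "data": {
  "series": [0,0,0,0,0,0,0,0,0,0,0,0,0,0,0,0,0,0,0,0,0,0,0,0,0,0,0,0,0,0,0,0,0,0,0]
}}

```text
time: 17.0
tcp_pos: [0.6458, -0.083, 0.0824]
tcp_rot: [3.138, 0.131, 0.003]
force: [-0.9, -0.3, 5.5]
finger_gap: 0.0161
```

>>> {"op": "jog_arm", "data": {
  "series": [0,0,0,-0.3,0,0,0,0,0,0,-0.7,0,0,0,0,0,0,-0.9,0,0,0,0,0,0,-1,0,0,0,0,0,0,-1,0,0,0]
}}

```text
time: 17.5
tcp_pos: [0.6449, -0.0827, 0.1806]
tcp_rot: [-3.139, -0.131, 0.0]
force: [0.4, -0.1, -2.5]
finger_gap: 0.0165
```

>>> {"op": "jog_arm", "data": {
  "series": [0,0,0,-0.3,0,0,0,0,0,0,0,0,0,0]
}}

```text
time: 17.7
tcp_pos: [0.6459, -0.0831, 0.1884]
tcp_rot: [3.138, 0.131, 0.005]
force: [-0.3, -0.3, -1.8]
finger_gap: 0.0159
```

```bash
python3 - <<'E'
from h import *
need(.4529,-.0443,.112)
E
```

```text
t 17.7 pos [ 0.6459 -0.0831  0.1884] need sh [-7.57 -2.19  3.03] turn [ 0.01 -0.02 -0.03] F [-0.3 -0.3 -1.8] gap 0.0159
```

>>> {"op": "jog_arm", "data": {
  "series": [0,-0.6,-0.17,0,0,0,0,0,-0.9,-0.26,0,0,0,0,0,-1,-0.29,0,0,0,0,0,-1,-0.29,0,0,0,0,0,-1,-0.29,0.3,0,0,0]
}}

```text
time: 18.2
tcp_pos: [0.5288, -0.0595, 0.1779]
tcp_rot: [-3.138, -0.131, 0.001]
force: [0.5, 0.2, -1.7]
finger_gap: 0.0166
```

>>> {"op": "jog_arm", "data": {
  "series": [0,-1,-0.29,0.5,0,0,0,0,-1,-0.29,0.7,0,0,0,0,-0.8,-0.2,0.7,0,0,0,0,-0.27,-0.08,0.7,0,0,0,0,0,0,0.1,0,0,0]
}}

```text
time: 18.7
tcp_pos: [0.4482, -0.0434, 0.1081]
tcp_rot: [-3.136, -0.131, 0.01]
force: [-0.4, -0.7, -1.8]
finger_gap: 0.0163
```

>>> {"op": "jog_arm", "data": {
  "series": [0,0,0,0,0,0,0]
}}

```text
time: 18.8
tcp_pos: [0.4514, -0.0446, 0.1105]
tcp_rot: [-3.138, -0.131, 0.003]
force: [0.9, 0.0, -1.5]
finger_gap: 0.0159
```

```bash
python3 - <<'E'
from h import *
need(.4529,-.0450,.062); cv2.imwrite("pics/w8.png",r.read_camera("wrist"))
E
```

```text
t 18.8 pos [ 0.4514 -0.0446  0.1105] need sh [0.06 0.02 1.94] turn [-0.01  0.01 -0.03] F [ 0.9  0.  -1.5] gap 0.0159
```

View pics/w8.png

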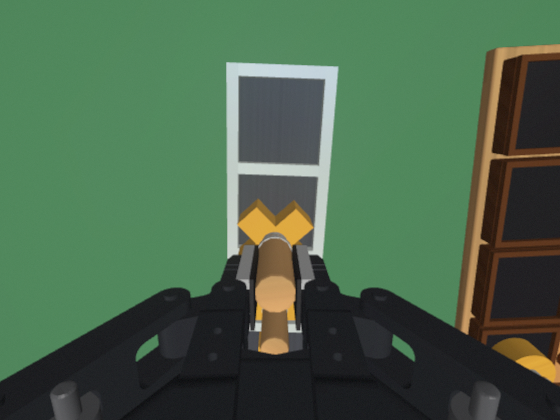

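The cross head (275,225) is over the second pocket (238–318). I'll lower it.

>>> {"op": "jog_arm", "data": {
  "series": [0,0.08,0.02,0.6,0,0,0,0,0,0,0.6,0,0,0,0,0,0,0.35,0,0,0,0,0,0,0.15,0,0,0,0,0,0,0,0,0,0]
}}

```text
time: 19.35
tcp_pos: [0.4541, -0.0452, 0.0687]
tcp_rot: [-3.139, -0.131, 0.001]
force: [0.8, -0.7, -2.9]
finger_gap: 0.0162
```

>>> {"op": "jog_arm", "data": {
  "series": [0,0,0,0.07,0,0,0,0,0,0,0.06,0,0,0]
}}

```text
time: 19.55
tcp_pos: [0.4545, -0.0453, 0.0661]
tcp_rot: [3.138, 0.131, 0.002]
force: [0.7, -0.3, -1.6]
finger_gap: 0.0161
```

>>> {"op": "jog_arm", "data": {
  "series": [0,0,0,0.05,0,0,0,0,0,0,0,0,0,0]
}}

```text
time: 19.75
tcp_pos: [0.4542, -0.0452, 0.0645]
tcp_rot: [3.139, 0.131, 0.001]
force: [-0.2, -0.2, -1.0]
finger_gap: 0.0162
```

>>> {"op": "jog_arm", "data": {
  "series": [0,0,0,0.02,0,0,0,0,0,0,0,0,0,0]
}}

```text
time: 19.95
tcp_pos: [0.4542, -0.0452, 0.0644]
tcp_rot: [3.139, 0.131, 0.001]
force: [-2.3, 0.3, 4.8]
finger_gap: 0.0161
```

>>> {"op": "jog_arm", "data": {
  "series": [0.35,0,0,0,0,0,0,0.5,0,0,0,0,0,0,0.5,0,0,0,0,0,0,0.5,0,0,0,0,0,0,0.5,0,0,-0.4,0,0,0]
}}

```text
time: 20.45
tcp_pos: [0.4529, -0.0447, 0.073]
tcp_rot: [-3.138, -0.131, 0.004]
force: [0.4, 1.1, -0.2]
finger_gap: 0.0428
```

>>> {"op": "jog_arm", "data": {
  "series": [0.5,0,0,-0.9,0,0,0,0.5,0,0,-1,0,0,0,0.5,0,0,-1,0,0,0,0.5,0,0,-0.5,0,0,0,0.5,0,0,0,0,0,0]
}}

```text
time: 20.95
tcp_pos: [0.4554, -0.0456, 0.1609]
tcp_rot: [3.137, 0.131, 0.006]
force: [-0.0, -0.4, -0.5]
finger_gap: 0.043
```

```bash
python3 - <<'E'
from h import *
need(.652,-.1465,.150)
E
```

```text
t 20.95 pos [ 0.4554 -0.0456  0.1609] need sh [7.5  4.68 0.48] turn [ 0.01 -0.03 -0.03] F [-0.  -0.4 -0.5] gap 0.043
```

>>> {"op": "jog_arm", "data": {
  "series": [0.5,0.94,0.58,0,0,0,0,0.5,0.94,0.58,0,0,0,0,0.5,0.94,0.58,0,0,0,0,0.5,0.94,0.58,0,0,0,0,0.5,0.94,0.58,0,0,0,0]
}}

```text
time: 21.45
tcp_pos: [0.5772, -0.1078, 0.1569]
tcp_rot: [-3.138, -0.131, 0.004]
force: [0.3, -0.0, 0.6]
finger_gap: 0.0426
```

>>> {"op": "jog_arm", "data": {
  "series": [0.5,0.94,0.58,0.1,0,0,0,0.5,0.94,0.58,0.2,0,0,0,0.5,0.92,0.6,0.15,0,0,0,0.5,0,0,0,0,0,0,0.5,0,0,0,0,0,0]
}}

```text
time: 21.95
tcp_pos: [0.6494, -0.1452, 0.1453]
tcp_rot: [-3.137, -0.131, 0.005]
force: [0.2, 0.5, -0.2]
finger_gap: 0.0424
```

```bash
python3 - <<'E'
from h import *
need(.652,-.1465,.079); c=r.calibration("wrist"); a=r.read_camera("wrist"); b=r.read_camera("scene"); import pickle; pickle.dump(c,open("w9.pkl","wb"))
b=cv2.resize(b[100:287,150:400],(400,300)); a=cv2.resize(a,(400,300)); cv2.imwrite("pics/m4.png",np.hstack([a,b]))
E
```

```text
t 21.95 pos [ 0.6494 -0.1452  0.1453] need sh [0.11 0.06 2.65] turn [-0.01  0.02 -0.03] F [ 0.2  0.5 -0.2] gap 0.0424
```

View pics/m4.png

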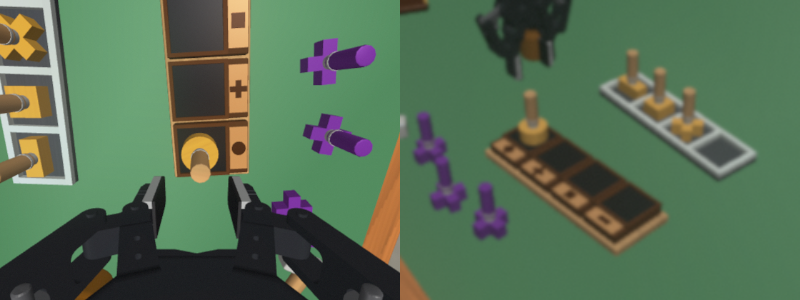

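Three stamps stand in their pockets, and the disc's handle (201,173) is centred between the jaws. I'll grip it.

>>> {"op": "jog_arm", "data": {
  "series": [0.5,0.11,0.05,0.8,0,0,0,0.5,0,0,0.8,0,0,0,0.5,0,0,0.7,0,0,0,0.5,0,0,0.35,0,0,0,0.5,0,0,0,0,0,0]
}}

```text
time: 22.55
tcp_pos: [0.652, -0.1459, 0.0796]
tcp_rot: [-3.137, -0.131, 0.004]
force: [0.2, 0.7, -0.5]
finger_gap: 0.0427
```

>>> {"op": "jog_arm", "data": {
  "series": [0,0,0,0,0,0,0,0,0,0,0,0,0,0,0,0,0,0,0,0,0,0,0,0,0,0,0,0,0,0,0,0,0,0,0]
}}

```text
time: 23.05
tcp_pos: [0.6541, -0.1469, 0.0824]
tcp_rot: [3.138, 0.131, 0.003]
force: [-0.1, -0.2, 4.6]
finger_gap: 0.0159
```

>>> {"op": "jog_arm", "data": {
  "series": [0,0,0,-0.3,0,0,0,0,0,0,-0.7,0,0,0,0,0,0,-0.9,0,0,0,0,0,0,-1,0,0,0,0,0,0,-1,0,0,0]
}}

```text
time: 23.55
tcp_pos: [0.6532, -0.1465, 0.1806]
tcp_rot: [-3.139, -0.131, 0.0]
force: [0.6, -0.1, -2.1]
finger_gap: 0.0161
```

>>> {"op": "jog_arm", "data": {
  "series": [0,0,0,-0.3,0,0,0,0,0,0,0,0,0,0]
}}

```text
time: 23.75
tcp_pos: [0.6543, -0.1469, 0.1885]
tcp_rot: [3.137, 0.131, 0.005]
force: [1.6, 1.2, -1.9]
finger_gap: 0.0162
```

```bash
python3 - <<'E'
from h import *
need(.4498,.0208,.112)
E
```

```text
t 23.75 pos [ 0.6543 -0.1469  0.1885] need sh [-7.6  -7.37  3.02] turn [ 0.01 -0.02 -0.03] F [ 1.6  1.2 -1.9] gap 0.0162
```

>>> {"op": "jog_arm", "data": {
  "series": [0,-0.5,-0.49,0,0,0,0,0,-0.85,-0.82,0,0,0,0,0,-0.9,-0.87,0,0,0,0,0,-0.9,-0.87,0,0,0,0,0,-0.9,-0.87,0,0,0,0]
}}

```text
time: 24.25
tcp_pos: [0.5421, -0.0563, 0.1844]
tcp_rot: [-3.138, -0.131, 0.005]
force: [-0.3, 0.5, -2.0]
finger_gap: 0.0162
```

>>> {"op": "jog_arm", "data": {
  "series": [0,-0.9,-0.87,0.4,0,0,0,0,-0.9,-0.87,0.6,0,0,0,0,-0.9,-0.87,0.7,0,0,0,0,-0.65,-0.64,0.7,0,0,0,0,-0.2,-0.2,0.6,0,0,0]
}}

```text
time: 24.75
tcp_pos: [0.4449, 0.023, 0.1088]
tcp_rot: [-3.137, -0.133, 0.008]
force: [0.8, -0.6, -1.8]
finger_gap: 0.0162
```

>>> {"op": "jog_arm", "data": {
  "series": [0,0,0,0,0,0,0,0,0,0,0,0,0,0]
}}

```text
time: 24.95
tcp_pos: [0.4484, 0.0212, 0.1109]
tcp_rot: [-3.139, -0.132, 0.002]
force: [0.0, -0.9, -2.0]
finger_gap: 0.016
```

```bash
python3 - <<'E'
from h import *
need(.4502,.0208,.062); cv2.imwrite("pics/w10.png",r.read_camera("wrist"))
E
```

```text
t 24.95 pos [0.4484 0.0212 0.1109] need sh [0.07 0.02 1.96] turn [-0.    0.01 -0.03] F [ 0.  -0.9 -2. ] gap 0.016
```

View pics/w10.png

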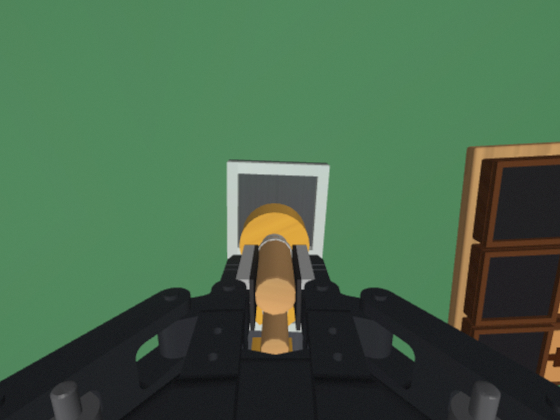

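The disc is over the leftmost pocket, centred at 275 within 238–316. I'll lower it.

>>> {"op": "jog_arm", "data": {
  "series": [0,0.08,0.02,0.6,0,0,0,0,0,0,0.6,0,0,0,0,0,0,0.35,0,0,0,0,0,0,0.15,0,0,0,0,0,0,0,0,0,0]
}}

```text
time: 25.5
tcp_pos: [0.4508, 0.0206, 0.0687]
tcp_rot: [-3.139, -0.131, 0.001]
force: [-0.4, 0.8, -2.9]
finger_gap: 0.0166
```

>>> {"op": "jog_arm", "data": {
  "series": [0,0,0,0.07,0,0,0,0,0,0,0.06,0,0,0]
}}

```text
time: 25.7
tcp_pos: [0.4513, 0.0207, 0.0661]
tcp_rot: [3.139, 0.131, 0.002]
force: [0.5, -0.6, -1.6]
finger_gap: 0.0161
```

>>> {"op": "jog_arm", "data": {
  "series": [0,0,0,0.05,0,0,0,0,0,0,0.01,0,0,0]
}}

```text
time: 25.9
tcp_pos: [0.4511, 0.0208, 0.0645]
tcp_rot: [3.139, 0.131, 0.001]
force: [-1.8, -0.8, 2.5]
finger_gap: 0.0163
```

>>> {"op": "jog_arm", "data": {
  "series": [0.35,0,0,0,0,0,0,0.5,0,0,0,0,0,0,0.5,0,0,0,0,0,0,0.5,0,0,0,0,0,0,0.5,0,0,-0.4,0,0,0]
}}

```text
time: 26.4
tcp_pos: [0.4496, 0.021, 0.0733]
tcp_rot: [-3.138, -0.131, 0.004]
force: [0.3, -0.1, -0.6]
finger_gap: 0.0426
```

>>> {"op": "jog_arm", "data": {
  "series": [0.5,0,0,-0.9,0,0,0,0.5,0,0,-1,0,0,0,0.5,0,0,-1,0,0,0,0.5,0,0,-0.9,0,0,0,0.5,0,0,-0.9,0,0,0]
}}

```text
time: 26.9
tcp_pos: [0.4507, 0.0208, 0.1934]
tcp_rot: [3.139, 0.131, 0.001]
force: [0.4, -0.2, 0.5]
finger_gap: 0.0424
```

>>> {"op": "jog_arm", "data": {
  "series": [0.5,0,-1,-0.5,0,0,0,0.5,0,-1,-0.5,0,0,0,0.5,0,-1,0,0,0,0,0.5,0,-1,0,0,0,0,0.5,0,-1,0,0,0,0]
}}

```text
time: 27.4
tcp_pos: [0.4402, 0.1464, 0.2176]
tcp_rot: [-3.139, -0.131, -0.002]
force: [-0.6, -0.8, 0.2]
finger_gap: 0.0429
```

>>> {"op": "jog_arm", "data": {
  "series": [0.5,0,-1,0,0,0,0,0.5,0,-1,0,0,0,0,0.5,0,-1,0,0,0,0,0.5,0,-0.6,0,0,0,0,0.5,0,0,0,0,0,0]
}}

```text
time: 27.9
tcp_pos: [0.4324, 0.2366, 0.2172]
tcp_rot: [-3.138, -0.135, -0.001]
force: [-0.2, 0.1, -0.8]
finger_gap: 0.0427
```

```bash
python3 - <<'E'
from h import *
need(.45,.2,.2); a=r.read_camera("top"); b=r.read_camera("scene"); cv2.imwrite("pics/t9.png",a)
print("jar diff",cv2.absdiff(a[235:285,430:495],cv2.imread("pics/top0.png")[235:285,430:495]).max())
a=cv2.resize(a[250:330,225:400],(800,366),interpolation=2); b=cv2.resize(b[80:226,220:540],(800,234))
b=cv2.resize(cv2.resize(r.read_camera("scene")[95:225,225:400],None,fx=1.8,fy=1.8),(315,234)); o=np.zeros((600,800,3),np.uint8); o[:366]=a;o[366:,:315]=b; cv2.imwrite("pics/m9.png",o)
E
```

```text
t 27.9 pos [0.4324 0.2366 0.2172] need sh [0.58 1.52 0.69] turn [-0.   -0.   -0.01] F [-0.2  0.1 -0.8] gap 0.0427
jar diff 6
```

View pics/m9.png

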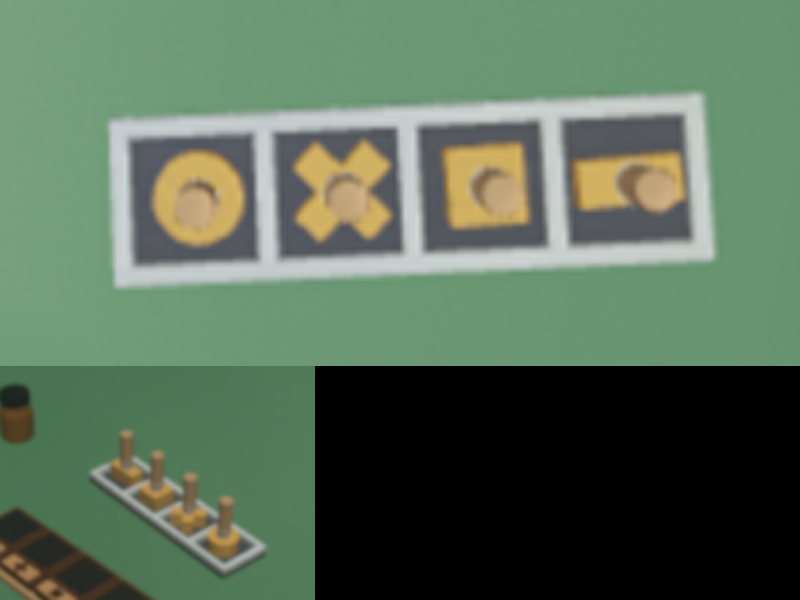

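From left to right the guide now holds disc (198,198), cross (343,190), square (487,187) and bar (630,182). All are inside their pockets and upright. The jar is unchanged and the arm is clear, so I'm handing in.

```bash
python3 -c "
from bench import r
r.close_job()"
```

```text
the job is handed in; nothing more can be done
```

All four stamps are in the guide in reverse order, and the job was handed in at about 28 s of the 99 s allowed. From left to right as the robot sees them, the guide now holds disc, cross, square and bar; the rack's order was bar, square, cross, disc.

- **Final pictures:** the last top and scene views show every head inside its own pocket and every handle upright. The bar sits close to its pocket's right wall, but inside it.
- **Jar:** comparing its patch in the top view before and after shows no change, so it was not moved. The arm ended well clear and touching nothing.
- **Set-down force:** three of the stamps met the floor at 2.5 to 5 N. The square met it harder, at about 13 N with about 6 N sideways, still well below the limits. It looks seated normally.
- **What disagreed:** the wrist and top cameras differed by about 3 mm in x, so I used values in between. My first colour mask for the pockets found nothing, and a second one agreed with the guide outline to about 1–2 mm in y; in x only the left pocket was off, by about 6 mm.

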